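Lock the glass-door cupboard with its interlocked catch and bolt

TASK

Lock up the low cupboard on the desk: swing the short ball-ended catch lever on its top clockwise (seen from above) until you feel it come fully home against its stop, without forcing it. Then swing the longer lever with the plain post, the bolt, clockwise all the way across; it only frees once the catch is home, so do not force it either. Leave both levers locked and do not disturb the things standing about.

Things in the scene. Friction and masses are not known exactly. Their poses are not given: they have to be found in the camera images.
- cupboard: painted cupboard with a sliding glass front, fixed to the desk, 220 deep (its x) x 460 wide (its y) x 130 high. Origin: centre of its underside; its glass front faces its own -x, z is up. Two brass levers on its top turn about vertical pivots; each can be pushed by its upright end
- catch_pivot (a point): the catch lever's pivot, at cupboard (0, +70, 130): on its top, left of the middle seen from the front. The fixed stop that the catch comes home against is hidden below, a little springy: the push at the knob then grows by very roughly 5 N per mm of knob travel; above about 25 N at the knob the stop counts as forced
- catch_knob (a point): centre of the brass ball (24 diameter, 50 above the cupboard's top, reaching 62) at the end of the short catch lever, 60 from its pivot; below the ball a stem 11 thick goes down to the lever bar, whose upper side is 18 above the cupboard's top; hub 30 diameter at the pivot
- catch (a joint): catch lever angle, rad, growing clockwise seen from above. At 0 it points along cupboard -x turned 0.65 counter-clockwise (towards -y). Starts at 0 to 0.3. About 3 N at the knob turns it; it stays where left. Its stop lies between 0.95 and 1.45, differs every time, cannot be seen and must be felt. The bolt is free only with the catch within about 0.04 of its stop
- bolt_pivot (a point): the bolt lever's pivot, at cupboard (0, -70, 130): on its top, right of the middle seen from the front. While the bolt is blocked by the catch inside, pushing its post with more than about 20 N counts as forcing it
- bolt_post (a point): centre of the gripping part of the plain upright brass post (18 diameter, up to 62 above the cupboard's top; this point is 45 above it) at the end of the longer bolt lever, 75 from its pivot; the lever bar's upper side is 18 above the cupboard's top; hub 36 diameter at the pivot
- bolt (a joint): bolt lever angle, rad, growing clockwise seen from above. At 0, where it starts, it points along cupboard -x turned 0.5 counter-clockwise (towards -y). All the way across is 1.05, its end stop. About 3 N at the post turns it and it stays where left; with the catch not home it is blocked after 0.03 to 0.1. Once across it holds the catch home
- burner: celadon incense burner, 72 diameter, 76 high, loose, on the cupboard's top at its left end; origin at its underside; to be left alone
- ring_dish: lavender-glazed ring dish, 72 diameter, 22 high, loose, on the cupboard's top at its right end; origin at its underside; to be left alone
- magnifier: bakelite magnifier lying on the desk, 155 long, 16 high, loose; origin near the lens on its underside, handle to its -x; to be left alone
- cup_weights: brass set of nested cup weights, 62 diameter, 67 high, loose on the desk; origin at its underside; to be left alone
- loupe: dark metal loupe, upright cylinder 34 diameter, 32 high, loose on the desk; origin at its underside; to be left alone
- ring_box: dark ring box, 60 x 60 x 45 high, loose on the desk; origin at its underside; to be left alone
- notebook: closed notebook, 150 x 100 x 14 high, loose on the desk; origin at its underside; to be left alone

How it is judged (in metres and radians):
On the way, in this order (a step that is already met when the one before it is completed fails the run):
1. the catch lever is swung home (at least 0.9 rad) before the bolt goes across (value of joint catch above 0.9 rad and value of joint bolt below 0.3 rad), for 0.2 s.
2. the bolt lever is swung across (past 0.95 rad) (value of joint bolt above 0.95 rad), for 0.2 s.
At the end, for the whole second after the job is handed in: The bolt lever rests past 0.95 rad (its end stop is at 1.05) and the catch lever rests home (past 0.88 rad, held there by the bolt), both still and let go (value of joint catch above 0.88 rad and value of joint bolt above 0.95 rad and velocity of joint catch between -0.05 and 0.05 rad/s and velocity of joint bolt between -0.05 and 0.05 rad/s); the robot touches nothing.
It fails at once if the catch is forced against its stop (more than 20 N on the stop inside, about 25 N at the knob) (contact force between catch and cupboard_c1 above 20 N).
It fails at once if the bolt is forced against the catch while it is still blocked (more than 30 N between them inside, about 20 N at the post) (contact force between bolt and catch above 30 N).
It fails at once if a thing standing about is shifted by more than 20 mm (distance of any of burner, ring_dish, magnifier, cup_weights, loupe, ring_box, notebook from where it was at the start of the episode above 0.02 m).
It also fails if it takes over 72 s, if anything falls off the work surface, if the arm or the gripper's body presses on something with over 40 N, if the wrist force passes 120 N, or if a joint passes its speed limit or range.

ROBOT

A 6-joint arm with a two-finger parallel gripper is mounted at the origin on the work surface. World frame = base frame: x ahead of the robot, y to its left, z up, the work surface at z = 0. Lengths are in m, angles in degrees, forces in N, time in s.
With the tool pointing down it reaches from about 0.4 to 0.825 m from the base axis. Payload 7 kg.
Tool frame: the origin (TCP) lies at the very end of the fingers, on their centre line; the grasp point (between the pads) lies r.pinch_z behind it (r.pinch_z is the distance from the TCP to the grasp point, in m); z points along the fingers, y is the direction in which the jaws open and shut (so a half turn about z gives the same grasp; the last joint's range is limited). The gripper opens to 88 mm and grips with 3 to 60 N. Pads are 19 mm wide; open, the fingers measure 130 mm over their backs; the gripper's body (78 mm by 193 mm) begins 47 mm behind the grasp point.
Start: joints at [-48.352, 20.546, 0.682, 0, -70.136, -16.507], TCP at [0.287, -0.611, 0.227] pointing down, gripper open.
Joint ranges: [-176.03, 176.03], [-82.01, 121.73], [-58.28, 71.71], [-173.87, 95.51], [-174.79, -0.11], [-173.66, 173.66]. Speed limits (degrees/s): [136.94, 136.94, 172.46, 180, 180, 180].

INTERFACE

Orientations are given as [roll, pitch, yaw] about the fixed x, y, z axes, in that order (R = Rz(yaw) Ry(pitch) Rx(roll)).
In Python, from plant import r gives the robot as it stands. The module is installed in compiled form; this text tells all that it offers.
- The arm moves only by the tool servo_tool, never from a script. Its argument "steps" is a list of rows, each a list of 5 numbers: the finger opening in cm, from 0 to 8.76, then the shift along the tool's x, y, z in cm, then the turn about the tool's z in degrees. In form: [[fingers, x, y, z, spin], ...]. A call has 1 to 8 rows; each row shifts and turns the commanded pose from where the row before left it, along the tool's axes as they then stand; what a row does not reach is not made up. A row lasts 1/8 s, in which the tool goes at most 62.5 mm and 10.7 degrees, less where a joint would pass 70% of its speed; a pose out of reach is approached as far as the arm can. A call with a gripper value outside its range is refused whole. The fingers move at their own pace and stop on an object; "squeeze" is the grip in N (left out, the last holds). Time passes only in rows, so rows that do not move let the fingers close. It gives the time, the measured TCP pose, the force and the opening at its end, in the units of the state.
- r.get_state(): the state, without advancing time (a new reading comes with each control period).
- r.capture(name): name is "scene" or "top"; returns the picture (400x640x3 uint8, red, green, blue); there is no depth.
- r.calibration(name): a dict with "K" (3x3 intrinsics, pixels), "rvec" (rotation vector, rad) and "tvec" (3), from world to camera coordinates, as OpenCV has them. Camera axes: x right, y down, z forward; pixel columns grow to the right and rows downward; lengths in m; the calibration is good to about 2 mm. A picture is of the moment at which its call begins. calibration takes no time and is no camera call.
- r.close_job(): hands the job in, once; it reports no verdict.
The state is a dict: "time_s": time; "joints": joint angles; "qd": joint speeds; "joint_torque": joint torques, N m; "tcp_pos": TCP position; "eef_rot": TCP orientation; "contact_force": force on the tool from outside, world axes, zero at the start; "moment": the same for the moment, N m; "gripper_width": finger opening in m.
Only numpy, scipy, OpenCV 4.12 (cv2) and the standard library are available. Lean on these libraries where they do the work, as an engineer would, in place of code of your own. Each camera call takes 0.05 s, during which the arm holds its last target.

## Working session

There is one attempt and no reset: what is moved stays moved. The work goes in short steps, Python scripts to look and compute and a tool call to move; the robot and the scene stay as the last step left them, time stands still between calls to the robot, and variables do not carry over. Pictures are saved under pics/ and viewed, and the job is handed in when it is done.

Besides the shell and the picture viewer there is one more tool, called after "Call:" in YAML: its name, and indented under it one key for each argument. servo_tool: Moves the arm, as the interface text tells. Its arguments: {"type":"object","properties":{"steps":{"type":"array","items":{"type":"array","items":{"type":"number"}}},"squeeze":{"type":"number"}},"required":["steps"]}

```bash
mkdir -p pics; python3 - <<'E'
from plant import r
import cv2
print(r.get_state(), r.pinch_z)
for n in("scene","top"):
    im=r.capture(n); cv2.imwrite(f"pics/{n}0.png",im[:,:,::-1]); print(n,r.calibration(n))
E
```

```text
{'time_s': 0.0, 'joints': array([-4.83516161e+01,  2.05911888e+01,  6.33813701e-01, -1.93147940e-02,
       -7.01351272e+01, -1.65065196e+01]), 'qd': array([-0.04420072,  0.0312976 , -0.03206258, -0.08669407,  0.08222129,
        0.05751943]), 'joint_torque': array([-6.93799320e-04, -5.82724464e+01,  2.93061680e+01,  6.99759990e+00,
        6.99918033e-03, -1.43747975e-04]), 'tcp_pos': array([ 0.28654429, -0.61062692,  0.2256283 ]), 'eef_rot': array([ 1.79906151e+02, -8.87578392e-03, -1.54864706e+02]), 'contact_force': array([ 1.08314377,  0.32809559, -0.04376116]), 'moment': array([-0.00714662, -0.01138879, -0.04560729]), 'gripper_width': 0.08817578999618599} 0.0188
scene {'K': array([[429.88334679,   0.        , 314.92083862],
       [  0.        , 429.88334679, 198.01352404],
       [  0.        ,   0.        ,   1.        ]]), 'rvec': array([ 1.40116731,  2.30204257, -0.80415197]), 'tvec': array([ 0.23062536, -0.25475595,  1.57533146])}
top {'K': array([[426.53627656,   0.        , 324.17631523],
       [  0.        , 426.53627656, 198.17644776],
       [  0.        ,   0.        ,   1.        ]]), 'rvec': array([ 2.10251424, -2.15374166,  0.22340061]), 'tvec': array([0.0031895 , 0.51795289, 1.40179701])}
```

View pics/scene0.png

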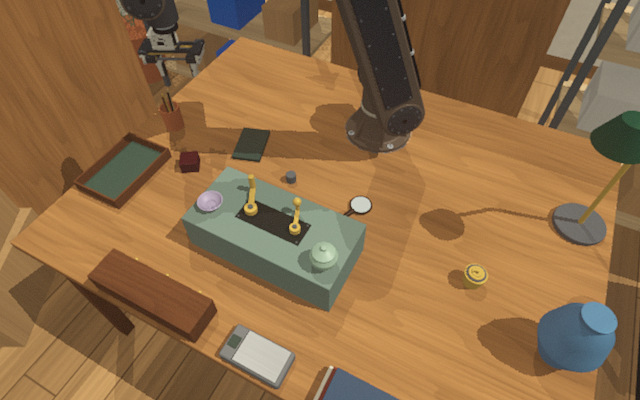

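View pics/top0.png

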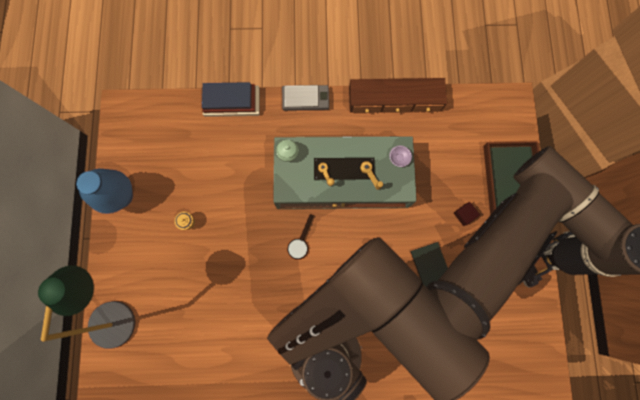

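The top view shows the cupboard at about (275–415, 137–207). The catch hub is at about (322,168) with its knob at (331,183), and the bolt hub is at about (367,168) with its post at (380,186). I'll zoom in to get these more exactly.

```bash
python3 - <<'E'
import cv2
a=cv2.imread("pics/top0.png")[125:215,265:425]; cv2.imwrite("pics/t_z.png",cv2.resize(a,None,fx=5,fy=5,interpolation=cv2.INTER_CUBIC))
a=cv2.imread("pics/scene0.png")[165:310,175:375]; cv2.imwrite("pics/s_z.png",cv2.resize(a,None,fx=4,fy=4,interpolation=cv2.INTER_CUBIC))
E
```

```text
(no output)
```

View pics/t_z.png

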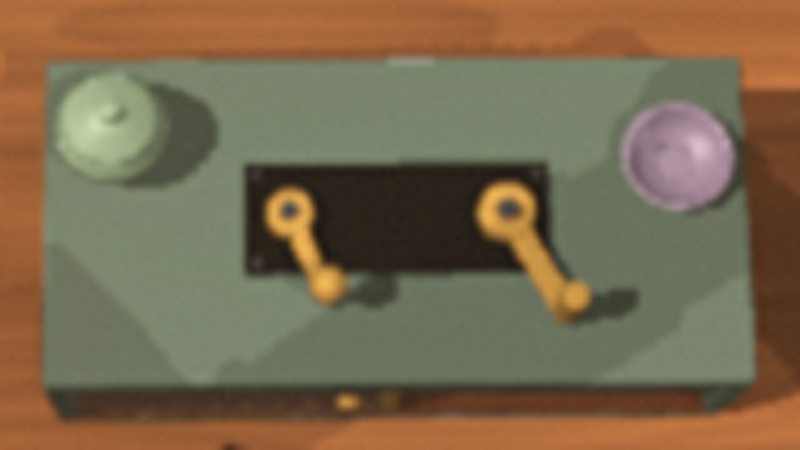

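View pics/s_z.png

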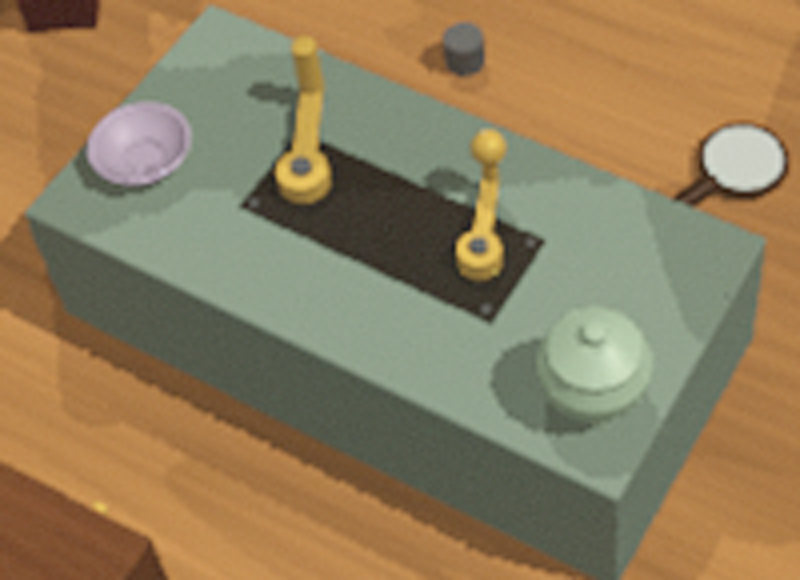

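```bash
cat > h.py <<'E'
from plant import r
import numpy as np, cv2
from scipy.optimize import least_squares
C={n:r.calibration(n) for n in("scene","top")}
def proj(n,P):
    c=C[n]; return cv2.projectPoints(np.asarray(P,float).reshape(-1,1,3),c["rvec"],c["tvec"],c["K"],None)[0].reshape(-1,2)
def tri(us,ut):
    f=lambda p: np.r_[proj("scene",p)[0]-us,proj("top",p)[0]-ut]
    s=least_squares(f,[.6,0,.15]); return s.x, s.fun
E
cat > m.py <<'E'
from h import *
tz=lambda u,v:np.array([265+(u-2)/5,125+(v-2)/5]); sz=lambda u,v:np.array([175+(u-1.5)/4,165+(v-1.5)/4])
cor={(.11,.23):((48,62),(618,500)),(.11,-.23):((740,58),(28,215)),(-.11,-.23):((754,382),(210,6)),(-.11,.23):((44,386),(765,240))}
def f(p):
    x,y,a,h=p; o=[]
    for (cx,cy),(t,s) in cor.items():
        P=[x+cx*np.cos(a)-cy*np.sin(a),y+cx*np.sin(a)+cy*np.cos(a),h]
        o+=[proj("top",P)[0]-tz(*t),proj("scene",P)[0]-sz(*s)]
    return np.concatenate(o)
s=least_squares(f,[.6,0,0,.13]); print(s.x,np.round(s.fun,1))
x,y,a,h=s.x
R=np.array([[np.cos(a),-np.sin(a)],[np.sin(a),np.cos(a)]])
for nm,t,sc in[("knob",(327,285),(489,147)),("posttop",(575,292),(305,44)),("catchhub",(289,210),(479,246)),("bolthub",(509,209),(302,168)),("burnerknob",(112,110),(594,332)),("dish",(679,156),(139,142))]:
    P,e=tri(sz(*sc),tz(*t)); print(nm,P.round(4),e.round(1),"cup",(R.T@(P[:2]-[x,y])).round(4),(P[2]-h).round(4))
E
python3 m.py
```

```text
[ 0.60045469 -0.0752601  -0.01407549  0.12267999] [-0.2  0.1 -0.1  0.7 -0.4  0.1 -1.  -0.1  0.3  0.2  0.2 -0.2 -0.1  0.6
  0.3 -0.1]
knob [ 0.5456 -0.0266  0.1773] [ 0.1  0.   0.1 -0.1] cup [-0.0555  0.0479] 0.0546
posttop [ 0.5341 -0.1786  0.1911] [-0.2 -0.  -0.2  0.1] cup [-0.0649 -0.1043] 0.0684
catchhub [ 0.6022 -0.0044  0.149 ] [ 0.  0.  0. -0.] cup [0.0007 0.0709] 0.0263
bolthub [ 0.6    -0.1455  0.1467] [-0.2 -0.  -0.2  0.1] cup [ 0.0005 -0.0702] 0.024
burnerknob [0.6546 0.1062 0.1999] [-0.3 -0.  -0.3  0.1] cup [0.0515 0.1823] 0.0772
dish [ 0.633  -0.2577  0.1478] [-0.1 -0.  -0.1  0. ] cup [ 0.0351 -0.182 ] 0.0251
```

Call:
servo_tool:
  steps:
    - [4.0, -3, 2.6, -0.5, 0]
    - [4.0, -3, 2.6, -0.5, 0]
    - [4.0, -3, 2.6, -0.5, 0]
    - [4.0, -3, 2.6, -0.5, 0]
    - [4.0, -3, 2.6, -0.5, 0]
    - [4.0, -3, 2.6, -0.5, 0]
    - [4.0, -3, 2.6, -0.5, 0]
    - [4.0, -3, 2.6, -0.5, 0]

```text
time_s: 1.1
tcp_pos: [0.4158, -0.3195, 0.2665]
eef_rot: [180.0, -0.0, -154.9]
contact_force: [0.2, -0.5, 0.1]
gripper_width: 0.0402
```

Call:
servo_tool:
  steps:
    - [4.0, -3, 2.6, 0, 0]
    - [4.0, -3, 2.6, 0, 0]
    - [4.0, -3, 2.6, 0, 0]
    - [4.0, -3, 2.6, 0, 0]
    - [4.0, -3, 2.6, 0, 0]
    - [4.0, -3, 2.6, 0, 0]
    - [4.0, -3, 2.6, 0, 0]
    - [4.0, 0, 0, 0, 4]

```text
time_s: 2.1
tcp_pos: [0.5291, -0.0646, 0.2659]
eef_rot: [180.0, -0.0, -158.8]
contact_force: [-0.2, 0.5, 0.1]
gripper_width: 0.0401
```

```bash
cat > go.py <<'E'
import sys
from h import *
def rel(P,yaw=None):
    s=r.get_state(); y=np.radians(s["eef_rot"][2]); d=(np.array(P)-s["tcp_pos"])*100
    tx=[np.cos(y),np.sin(y),0]; ty=[np.sin(y),-np.cos(y),0]
    print("t",round(s["time_s"],2),"tcp",s["tcp_pos"].round(4),"rot",s["eef_rot"].round(1),"F",s["contact_force"].round(1),"w",round(s["gripper_width"],4))
    print("delta tool cm",np.round([d@tx,d@ty,-d[2]],2))
A=-.01408; CAT=np.array([.601,-.0048]); BOL=np.array([.5995,-.1453])
def pt(piv,L,phi):
    v=L*np.array([-np.cos(phi),np.sin(phi)]); c,s=np.cos(A),np.sin(A)
    return piv+np.array([[c,-s],[s,c]])@v
def yaw(phi): return (180-np.degrees(phi)+np.degrees(A)+180)%360-180
E
python3 -c "
from go import *
print(pt(CAT,.06,-.378),yaw(-.378))
rel([.5456,-.0266,.24])
s=r.get_state()
import cv2;cv2.imwrite('pics/s1.png',r.capture('scene')[:,:,::-1])"
```

```text
[ 0.54492948 -0.02615641] -159.14891991959905
t 2.1 tcp [ 0.5291 -0.0646  0.2659] rot [ 180.    -0.  -158.8] F [-0.2  0.5  0.1] w 0.0401
delta tool cm [-2.92  2.95  2.59]
```

View pics/s1.png

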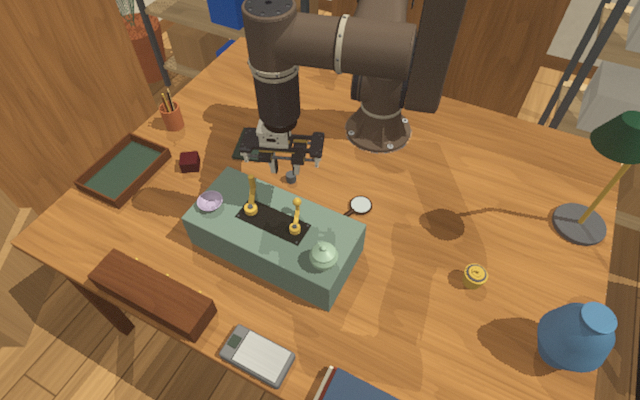

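Call:
servo_tool:
  steps:
    - [4.0, -1.5, 1.5, 0, 0]
    - [4.0, -1.4, 1.4, 0, 0]
    - [4.0, 0, 0, 2.0, 0]
    - [4.0, 0, 0, 2.0, 0]
    - [4.0, 0, 0, 0, 0]

```text
time_s: 2.78
tcp_pos: [0.5444, -0.0289, 0.2252]
eef_rot: [180.0, -0.2, -158.8]
contact_force: [0.4, -0.5, -0.8]
gripper_width: 0.04
```

```bash
python3 -c "
from go import *
rel([.5456,-.0266,.165])
print(proj('scene',r.get_state()['tcp_pos']))
import cv2;a=r.capture('scene')[100:310,175:415,::-1];cv2.imwrite('pics/s2.png',cv2.resize(a,None,fx=2.8,fy=2.8))"
```

```text
t 2.77 tcp [ 0.5444 -0.0289  0.2252] rot [ 180.    -0.2 -158.8] F [ 0.4 -0.5 -0.8] w 0.04
delta tool cm [-0.19  0.17  6.02]
[[295.60792503 189.45109421]]
```

View pics/s2.png

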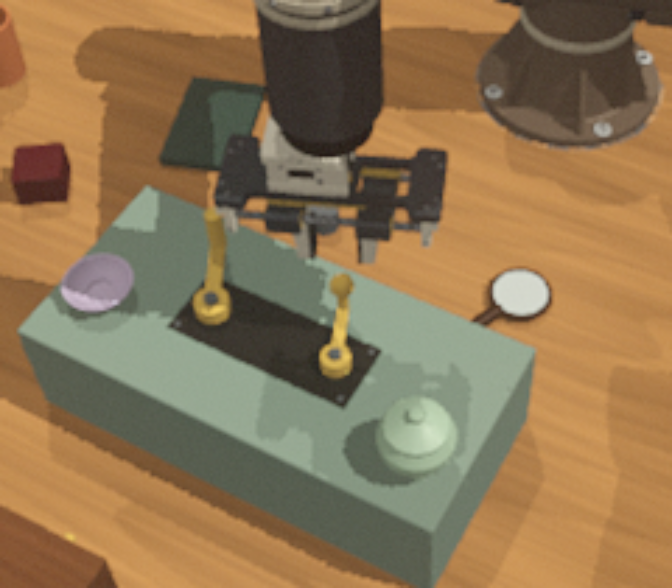

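Call:
servo_tool:
  steps:
    - [4.0, -0.2, 0.2, 1, 0]
    - [4.0, 0, 0, 1.2, 0]
    - [4.0, 0, 0, 1.2, 0]
    - [4.0, 0, 0, 1.2, 0]
    - [4.0, 0, 0, 1.2, 0]
    - [4.0, 0, 0, 0, 0]

```text
time_s: 3.58
tcp_pos: [0.5455, -0.0269, 0.1673]
eef_rot: [180.0, -0.1, -158.9]
contact_force: [-0.5, -0.4, 0.1]
gripper_width: 0.04
```

```bash
python3 -c "
from go import *
rel([.5456,-.0266,.165])
import cv2;a=r.capture('scene')[100:310,175:415,::-1];cv2.imwrite('pics/s3.png',cv2.resize(a,None,fx=2.8,fy=2.8))
for c in np.arange(.27,1.5,.1):
  ph=c-.65; print(round(c,2),pt(CAT,.06,ph).round(4),yaw(ph).round(1))"
```

```text
t 3.58 tcp [ 0.5455 -0.0269  0.1673] rot [ 1.800e+02 -1.000e-01 -1.589e+02] F [-0.5 -0.4  0.1] w 0.04
delta tool cm [-0.02  0.02  0.23]
0.27 [ 0.545  -0.0263] -159.0
0.37 [ 0.5431 -0.0206] -164.8
0.47 [ 0.5418 -0.0147] -170.5
0.57 [ 0.5411 -0.0088] -176.2
0.67 [ 0.541  -0.0028] 178.0
0.77 [0.5415 0.0032] 172.3
0.87 [0.5426 0.0091] 166.6
0.97 [0.5443 0.0149] 160.9
1.07 [0.5466 0.0204] 155.1
1.17 [0.5494 0.0257] 149.4
1.27 [0.5527 0.0307] 143.7
1.37 [0.5565 0.0354] 137.9
1.47 [0.5607 0.0396] 132.2
```

View pics/s3.png

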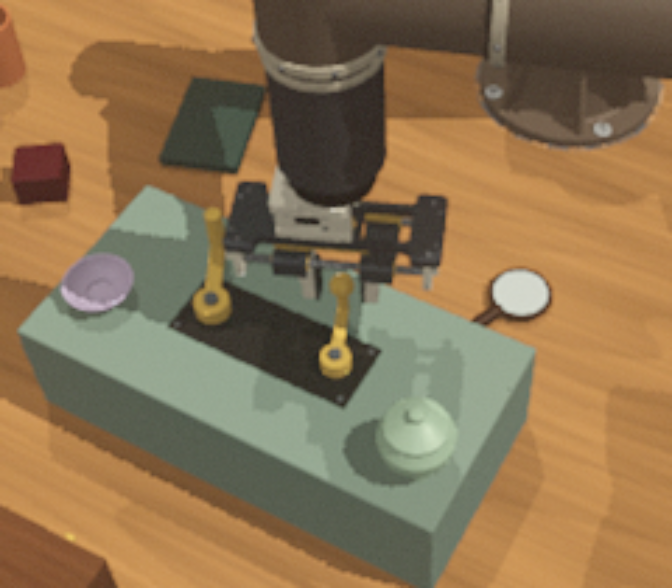

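Call:
servo_tool:
  steps:
    - [4.0, 0, 0.4, 0, 0]
    - [4.0, 0, 0.4, 0, 0]
    - [4.0, -0.05, 0.3, 0, 2.9]
    - [4.0, -0.05, 0.3, 0, 2.9]
    - [4.0, -0.05, 0.3, 0, 2.9]
    - [4.0, -0.05, 0.3, 0, 2.9]
    - [4.0, -0.05, 0.3, 0, 2.9]
    - [4.0, 0, 0, 0, 0]

```text
time_s: 4.62
tcp_pos: [0.5417, -0.0041, 0.1689]
eef_rot: [-180.0, 0.0, -173.3]
contact_force: [0.3, -1.3, 1.4]
gripper_width: 0.0401
```

```bash
cat > look.py <<'E'
from go import *
import sys
rel([.5456,-.0266,.165])
s=r.get_state()
d=s["tcp_pos"][:2]-CAT; y=np.radians(s["eef_rot"][2]); 
print("tool-frame rel catch pivot mm",(1000*np.array([d@[np.cos(y),np.sin(y)],d@[np.sin(y),-np.cos(y)]])).round(1),"Ftool",(s["contact_force"][:2]@np.array([[np.cos(y),np.sin(y)],[np.sin(y),-np.cos(y)]]).T).round(2))
n=sys.argv[1];a=r.capture('scene')[100:310,175:415,::-1];cv2.imwrite(f'pics/{n}.png',cv2.resize(a,None,fx=2.8,fy=2.8))
E
python3 look.py s4
```

```text
t 4.62 tcp [ 0.5417 -0.0041  0.1689] rot [-180.     0.  -173.3] F [ 0.3 -1.3  1.4] w 0.0401
delta tool cm [-0.12 -2.28  0.39]
tool-frame rel catch pivot mm [58.8  7.6] Ftool [-0.11 -1.31]
```

View pics/s4.png

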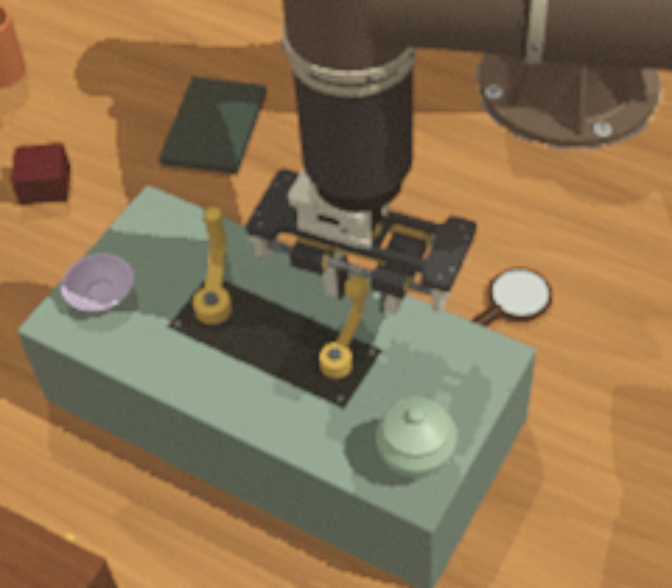

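The knob is between the fingers, with the trailing one pushing it, and the catch is at about 0.5 rad.

Call:
servo_tool:
  steps:
    - [4.0, -0.05, 0.3, 0.1, 2.9]
    - [4.0, -0.05, 0.3, 0.1, 2.9]
    - [4.0, -0.05, 0.3, 0, 2.9]
    - [4.0, -0.05, 0.3, 0, 2.9]
    - [4.0, -0.05, 0.3, 0, 2.9]
    - [4.0, -0.05, 0.3, 0, 2.9]
    - [4.0, 0, 0, 0, 0]

```text
time_s: 5.55
tcp_pos: [0.5448, 0.0137, 0.1668]
eef_rot: [-180.0, 0.0, 169.3]
contact_force: [-1.5, -1.7, 1.6]
gripper_width: 0.0396
```

```bash
python3 look.py s5
```

```text
t 5.55 tcp [0.5448 0.0137 0.1668] rot [-180.     0.   169.3] F [-1.5 -1.7  1.6] w 0.0396
delta tool cm [-0.82 -3.94  0.18]
tool-frame rel catch pivot mm [58.6  7.7] Ftool [ 1.17 -2.  ]
```

Call:
servo_tool:
  steps:
    - [4.0, -0.03, 0.2, 0, 1.9]
    - [4.0, -0.03, 0.2, 0, 1.9]
    - [4.0, -0.02, 0.1, 0, 1.0]
    - [4.0, 0, 0, 0, 0]
    - [4.0, 0, 0, 0, 0]

```text
time_s: 6.22
tcp_pos: [0.5467, 0.0185, 0.1665]
eef_rot: [180.0, -0.0, 164.5]
contact_force: [-2.0, -1.7, 1.3]
gripper_width: 0.0403
```

Call:
servo_tool:
  steps:
    - [4.0, -0.02, 0.1, 0, 1.0]
    - [4.0, -0.02, 0.1, 0, 1.0]
    - [4.0, 0, 0, 0, 0]

```text
time_s: 6.6
tcp_pos: [0.5476, 0.0203, 0.1665]
eef_rot: [-180.0, -0.0, 162.4]
contact_force: [-2.7, -2.2, 2.7]
gripper_width: 0.0399
```

Call:
servo_tool:
  steps:
    - [4.0, -0.02, 0.1, 0, 1.0]
    - [4.0, -0.02, 0.1, 0, 1.0]
    - [4.0, 0, 0, 0, 0]

```text
time_s: 6.98
tcp_pos: [0.5485, 0.0221, 0.1664]
eef_rot: [-180.0, -0.0, 160.4]
contact_force: [-2.4, -2.4, 1.5]
gripper_width: 0.0401
```

Call:
servo_tool:
  steps:
    - [4.0, -0.02, 0.1, 0, 1.0]
    - [4.0, 0, 0, 0, 0]

```text
time_s: 7.22
tcp_pos: [0.5491, 0.023, 0.1665]
eef_rot: [-180.0, -0.0, 159.4]
contact_force: [-2.6, -2.8, 2.4]
gripper_width: 0.0404
```

```bash
python3 look.py s6
```

```text
t 7.22 tcp [0.5491 0.023  0.1665] rot [-180.    -0.   159.4] F [-2.6 -2.8  2.4] w 0.0404
delta tool cm [-1.42 -4.76  0.15]
tool-frame rel catch pivot mm [58.4  7.8] Ftool [ 1.48 -3.5 ]
```

View pics/s6.png

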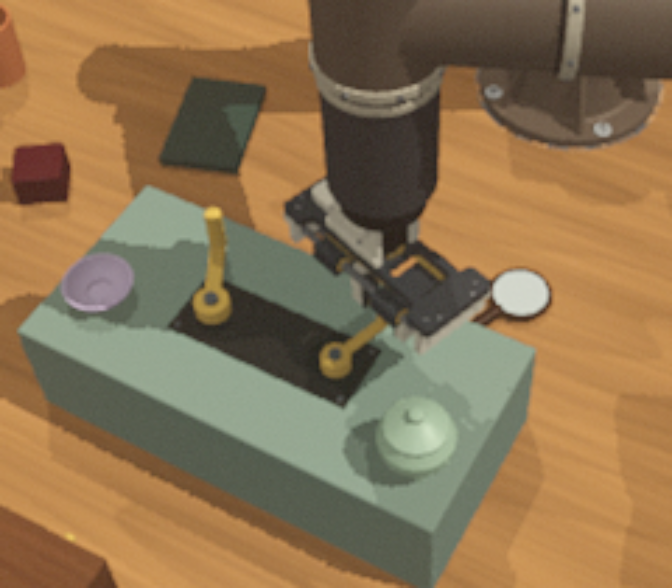

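Call:
servo_tool:
  steps:
    - [4.0, -0.02, 0.1, 0, 1.0]
    - [4.0, -0.02, 0.1, 0, 1.0]
    - [4.0, 0, 0, 0, 0]

```text
time_s: 7.65
tcp_pos: [0.5502, 0.0247, 0.1664]
eef_rot: [-180.0, -0.0, 157.4]
contact_force: [-2.6, -2.0, 0.6]
gripper_width: 0.04
```

Call:
servo_tool:
  steps:
    - [4.0, -0.02, 0.1, 0, 1.0]
    - [4.0, 0, 0, 0, 0]

```text
time_s: 7.9
tcp_pos: [0.5508, 0.0256, 0.1664]
eef_rot: [-180.0, -0.0, 156.4]
contact_force: [-3.2, -2.9, 0.5]
gripper_width: 0.0401
```

Call:
servo_tool:
  steps:
    - [4.0, -0.02, 0.1, 0, 1.0]
    - [4.0, 0, 0, 0, 0]

```text
time_s: 8.15
tcp_pos: [0.5514, 0.0264, 0.1665]
eef_rot: [-180.0, -0.0, 155.4]
contact_force: [-4.0, -2.2, 0.0]
gripper_width: 0.0401
```

Call:
servo_tool:
  steps:
    - [4.0, -0.02, 0.1, 0, 1.0]
    - [4.0, -0.02, 0.1, 0, 1.0]
    - [4.0, 0, 0, 0, 0]

```text
time_s: 8.52
tcp_pos: [0.5527, 0.0281, 0.1665]
eef_rot: [180.0, -0.0, 153.4]
contact_force: [-3.7, -1.6, -1.0]
gripper_width: 0.04
```

Call:
servo_tool:
  steps:
    - [4.0, -0.02, 0.1, 0, 1.0]
    - [4.0, 0, 0, 0, 0]

```text
time_s: 8.78
tcp_pos: [0.5533, 0.0289, 0.1665]
eef_rot: [180.0, -0.0, 152.4]
contact_force: [-3.8, -0.9, -0.8]
gripper_width: 0.0404
```

Call:
servo_tool:
  steps:
    - [4.0, -0.02, 0.1, 0, 1.0]
    - [4.0, 0, 0, 0, 0]

```text
time_s: 9.02
tcp_pos: [0.554, 0.0297, 0.1665]
eef_rot: [180.0, 0.0, 151.4]
contact_force: [-3.3, -2.3, -0.0]
gripper_width: 0.0403
```

Call:
servo_tool:
  steps:
    - [4.0, -0.02, 0.1, 0, 1.0]
    - [4.0, -0.02, 0.1, 0, 1.0]
    - [4.0, 0, 0, 0, 0]

```text
time_s: 9.4
tcp_pos: [0.5553, 0.0312, 0.1666]
eef_rot: [180.0, 0.0, 149.4]
contact_force: [-3.0, -1.8, -1.0]
gripper_width: 0.0402
```

```bash
python3 look.py s7
```

```text
t 9.4 tcp [0.5553 0.0312 0.1666] rot [180.    0.  149.4] F [-3.  -1.8 -1. ] w 0.0402
delta tool cm [-2.11 -5.47  0.16]
tool-frame rel catch pivot mm [57.7  7.8] Ftool [ 1.63 -3.04]
```

View pics/s7.png

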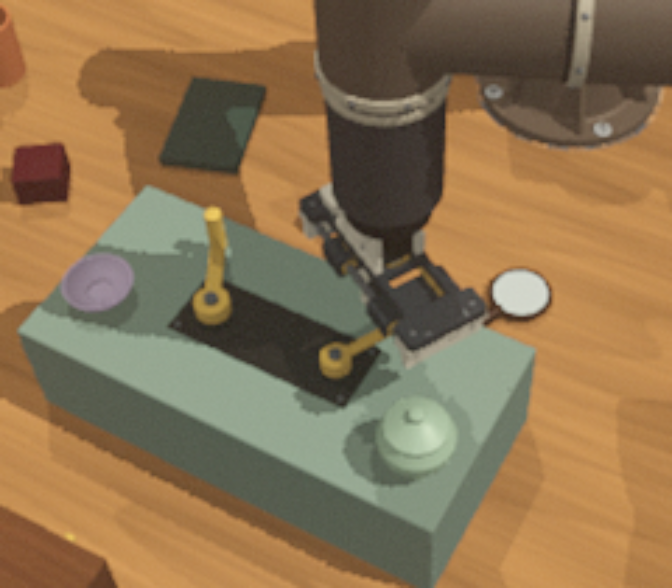

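Call:
servo_tool:
  steps:
    - [4.0, -0.01, 0.1, 0, 1.0]
    - [4.0, -0.01, 0.1, 0, 1.0]
    - [4.0, 0, 0, 0, 0]

```text
time_s: 9.82
tcp_pos: [0.5566, 0.0329, 0.1666]
eef_rot: [180.0, 0.0, 147.4]
contact_force: [-2.9, -1.5, -0.6]
gripper_width: 0.0398
```

Call:
servo_tool:
  steps:
    - [4.0, -0.01, 0.1, 0, 1.0]
    - [4.0, 0, 0, 0, 0]

```text
time_s: 10.07
tcp_pos: [0.5572, 0.0336, 0.1666]
eef_rot: [180.0, 0.0, 146.4]
contact_force: [-2.7, -2.1, -0.8]
gripper_width: 0.0397
```

Call:
servo_tool:
  steps:
    - [4.0, -0.01, 0.1, 0, 1.0]
    - [4.0, 0, 0, 0, 0]

```text
time_s: 10.32
tcp_pos: [0.5575, 0.0336, 0.1665]
eef_rot: [-179.9, 0.0, 145.4]
contact_force: [-3.9, -5.9, -0.0]
gripper_width: 0.0401
```

Call:
servo_tool:
  steps:
    - [4.0, -0.01, 0.1, 0, 1.0]
    - [4.0, 0, 0, 0, 0]

```text
time_s: 10.58
tcp_pos: [0.5577, 0.0336, 0.1664]
eef_rot: [-179.8, 0.0, 144.4]
contact_force: [-3.3, -9.2, -0.6]
gripper_width: 0.04
```

The push has risen from about 3 N to 9.5 N with almost no travel, so this is the stop. I'll press slightly more.

Call:
servo_tool:
  steps:
    - [4.0, 0, 0.1, 0, 0]
    - [4.0, 0, 0, 0, 0]
    - [4.0, 0, 0, 0, 0]

```text
time_s: 10.95
tcp_pos: [0.5578, 0.0336, 0.1664]
eef_rot: [-179.8, -0.0, 144.4]
contact_force: [-3.9, -12.8, 1.2]
gripper_width: 0.0399
```

```bash
python3 look.py s8; python3 -c "
from h import *
a=r.capture('top')[125:215,265:425,::-1];cv2.imwrite('pics/t8.png',cv2.resize(a,None,fx=5,fy=5,interpolation=cv2.INTER_CUBIC))"
```

```text
t 10.95 tcp [0.5578 0.0336 0.1664] rot [-179.8   -0.   144.4] F [ -3.9 -12.8   1.2] w 0.0399
delta tool cm [-2.52 -5.61  0.14]
tool-frame rel catch pivot mm [57.5  6.1] Ftool [ -4.32 -12.67]
```

View pics/s8.png

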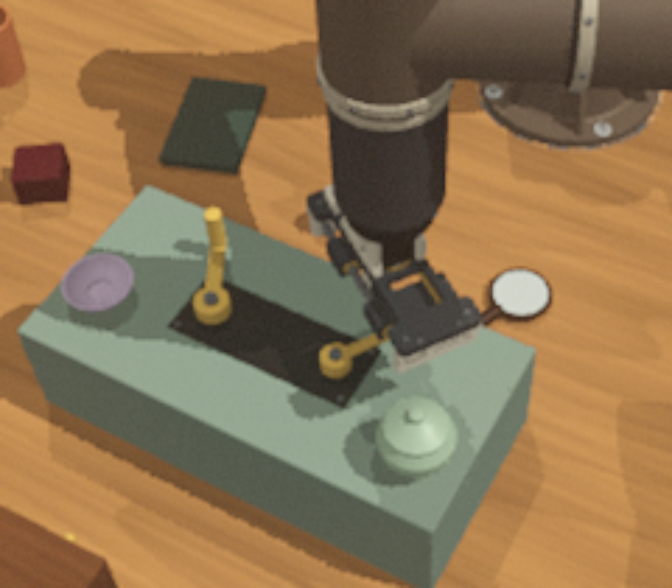

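View pics/t8.png

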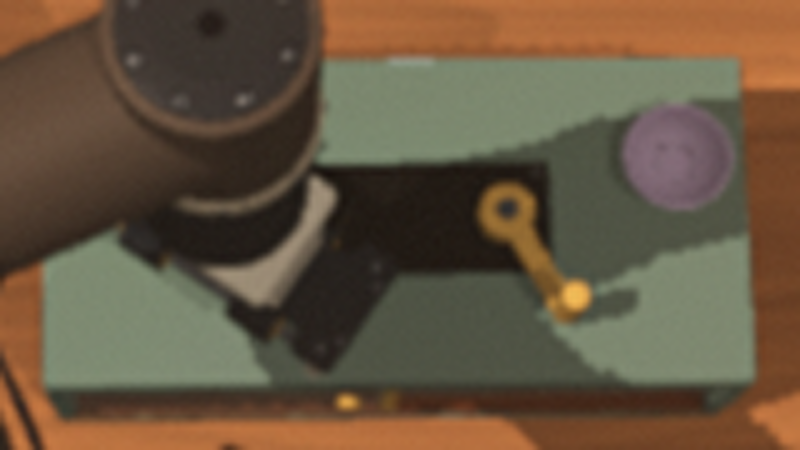

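Only the knob is touching and nothing else has moved. I'll back off to centre the fingers on the ball, then lift.

Call:
servo_tool:
  steps:
    - [4.0, 0, -0.3, 0, 0]
    - [4.0, 0, -0.4, 0, 0]
    - [4.0, 0, -0.4, 0, 0]
    - [4.0, 0, 0, 0, 0]
    - [4.0, 0, 0, -1.5, 0]
    - [4.0, 0, 0, -2, 0]
    - [4.0, 0, 0, -2, 0]
    - [4.0, 0, 0, 0, 0]

```text
time_s: 12.05
tcp_pos: [0.5539, 0.0274, 0.2242]
eef_rot: [179.8, 0.2, 144.5]
contact_force: [0.2, 0.4, -0.4]
gripper_width: 0.0403
```

```bash
python3 -c "
from go import *
p=pt(BOL,.075,-.49);print(p,yaw(-.49));rel([*p,.22])"
```

```text
[ 0.53283463 -0.17966173] -152.73179261413384
t 12.05 tcp [0.5539 0.0274 0.2242] rot [179.8   0.2 144.5] F [ 0.2  0.4 -0.4] w 0.0403
delta tool cm [-10.32 -18.08   0.42]
```

Call:
servo_tool:
  steps:
    - [4.0, -2.0, -3.6, 0, 0]
    - [4.0, -2.0, -3.6, 0, 0]
    - [4.0, -2.0, -3.6, 0, 0]
    - [4.0, -2.0, -3.6, 0, 0]
    - [4.0, -2.2, -3.6, 0, 0]
    - [4.0, 0, 0, 0, -9]
    - [4.0, 0, 0, 0, -9]
    - [4.0, 0, 0, 0, -9]

```text
time_s: 13.05
tcp_pos: [0.5307, -0.179, 0.2213]
eef_rot: [180.0, -0.0, 171.7]
contact_force: [-0.0, 0.1, 0.3]
gripper_width: 0.04
```

Call:
servo_tool:
  steps:
    - [4.0, 0, 0, 0, -9]
    - [4.0, 0, 0, 0, -9]
    - [4.0, 0, 0, 0, -9]
    - [4.0, 0, 0, 0, -9]
    - [4.0, 0, 0, 0, 0]

```text
time_s: 13.68
tcp_pos: [0.5308, -0.1787, 0.2214]
eef_rot: [180.0, -0.0, -152.6]
contact_force: [-0.3, 0.8, 0.1]
gripper_width: 0.04
```

```bash
python3 -c "
from go import *
rel([.5335,-.179,.167])
for n,sl in(('scene',np.s_[100:310,175:415,::-1]),('top',np.s_[125:215,265:425,::-1])):
  cv2.imwrite(f'pics/{n}9.png',cv2.resize(r.capture(n)[sl],None,fx=2.8 if n=='scene' else 5,fy=2.8 if n=='scene' else 5,interpolation=cv2.INTER_CUBIC))"
```

```text
t 13.68 tcp [ 0.5308 -0.1787  0.2214] rot [ 180.    -0.  -152.6] F [-0.3  0.8  0.1] w 0.04
delta tool cm [-0.23 -0.15  5.44]
```

View pics/scene9.png

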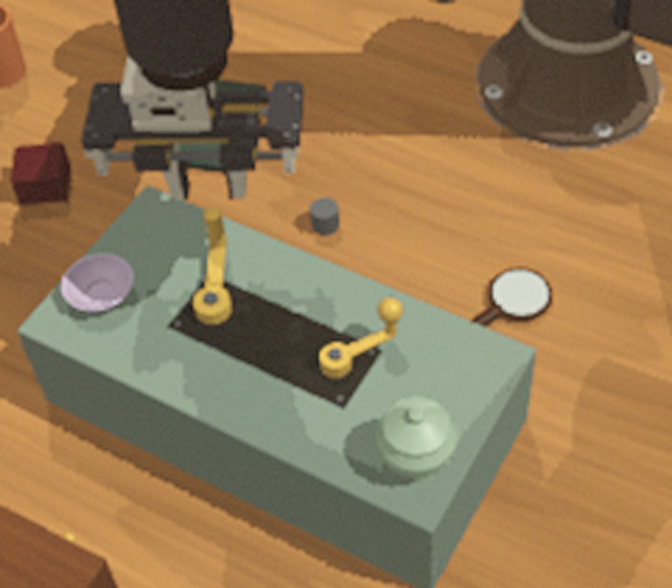

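View pics/top9.png

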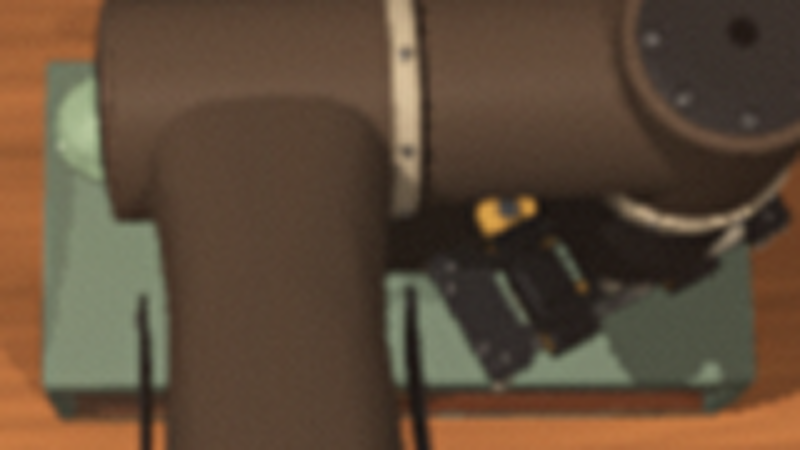

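Catch knob is up at its turned position; scene and burner are unchanged. The fingers sit over the post, so I'm descending.

Call:
servo_tool:
  steps:
    - [4.0, -0.2, -0.1, 0.6, 0]
    - [4.0, 0, 0, 1.2, 0]
    - [4.0, 0, 0, 1.2, 0]
    - [4.0, 0, 0, 1.2, 0]
    - [4.0, 0, 0, 1.2, 0]
    - [4.0, 0, 0, 0, 0]

```text
time_s: 14.52
tcp_pos: [0.5324, -0.1787, 0.1662]
eef_rot: [179.9, -0.1, -152.6]
contact_force: [-0.1, 0.4, 0.9]
gripper_width: 0.04
```

Call:
servo_tool:
  steps:
    - [4.0, 0, 0.4, 0, 0]
    - [4.0, 0, 0.3, 0, 0]
    - [4.0, 0, 0.2, 0, 0]
    - [4.0, 0, 0, 0, 0]

```text
time_s: 15.02
tcp_pos: [0.529, -0.1706, 0.1679]
eef_rot: [-180.0, 0.0, -152.5]
contact_force: [0.6, -0.4, -0.2]
gripper_width: 0.0399
```

Call:
servo_tool:
  steps:
    - [4.0, 0, 0.2, 0, 0]
    - [4.0, 0, 0.1, 0, 0]
    - [4.0, 0, 0, 0, 0]

```text
time_s: 15.4
tcp_pos: [0.5276, -0.1684, 0.1677]
eef_rot: [-180.0, 0.0, -152.6]
contact_force: [0.6, -2.4, -0.7]
gripper_width: 0.0404
```

Call:
servo_tool:
  steps:
    - [4.0, -0.03, 0.2, 0, 1.5]
    - [4.0, 0, 0, 0, 0]

```text
time_s: 15.65
tcp_pos: [0.5269, -0.1663, 0.1677]
eef_rot: [-180.0, 0.0, -154.1]
contact_force: [-0.2, -2.9, 1.5]
gripper_width: 0.04
```

Call:
servo_tool:
  steps:
    - [4.0, -0.03, 0.2, 0, 1.5]
    - [4.0, 0, 0, 0, 0]

```text
time_s: 15.9
tcp_pos: [0.5263, -0.1642, 0.1677]
eef_rot: [-180.0, 0.0, -155.6]
contact_force: [0.3, -2.5, 1.7]
gripper_width: 0.0397
```

Call:
servo_tool:
  steps:
    - [4.0, -0.03, 0.2, 0, 1.5]
    - [4.0, 0, 0, 0, 0]

```text
time_s: 16.15
tcp_pos: [0.5257, -0.1622, 0.1676]
eef_rot: [180.0, 0.0, -157.1]
contact_force: [1.0, -2.1, 0.6]
gripper_width: 0.04
```

Call:
servo_tool:
  steps:
    - [4.0, -0.03, 0.2, 0, 1.5]
    - [4.0, 0, 0, 0, 0]

```text
time_s: 16.4
tcp_pos: [0.5253, -0.1602, 0.1676]
eef_rot: [180.0, 0.0, -158.6]
contact_force: [0.8, -1.7, 1.7]
gripper_width: 0.0401
```

Call:
servo_tool:
  steps:
    - [4.0, -0.03, 0.2, 0, 1.5]
    - [4.0, 0, 0, 0, 0]

```text
time_s: 16.65
tcp_pos: [0.5248, -0.1582, 0.1676]
eef_rot: [180.0, 0.0, -160.1]
contact_force: [1.2, -1.6, 2.2]
gripper_width: 0.0398
```

Call:
servo_tool:
  steps:
    - [4.0, -0.03, 0.2, 0, 1.5]
    - [4.0, 0, 0, 0, 0]

```text
time_s: 16.9
tcp_pos: [0.5245, -0.1562, 0.1676]
eef_rot: [180.0, 0.0, -161.6]
contact_force: [1.7, -0.7, 0.4]
gripper_width: 0.04
```

Call:
servo_tool:
  steps:
    - [4.0, -0.03, 0.2, 0, 1.5]
    - [4.0, 0, 0, 0, 0]

```text
time_s: 17.15
tcp_pos: [0.524, -0.1543, 0.1675]
eef_rot: [180.0, 0.0, -163.1]
contact_force: [1.1, -1.8, 0.9]
gripper_width: 0.0402
```

Call:
servo_tool:
  steps:
    - [4.0, -0.05, 0.38, 0, 2.9]
    - [4.0, -0.05, 0.38, 0, 2.9]
    - [4.0, -0.05, 0.38, 0, 2.9]
    - [4.0, -0.05, 0.38, 0, 2.9]
    - [4.0, -0.05, 0.38, 0, 2.9]
    - [4.0, -0.05, 0.38, 0, 2.9]
    - [4.0, 0, 0, 0, 0]

```text
time_s: 18.02
tcp_pos: [0.5226, -0.1312, 0.1673]
eef_rot: [180.0, -0.1, 179.6]
contact_force: [0.1, -0.3, -0.5]
gripper_width: 0.0397
```

```bash
sed -i 's/CAT; y=/BOL; y=/' look.py; python3 look.py s10
```

```text
t 18.02 tcp [ 0.5226 -0.1312  0.1673] rot [ 1.800e+02 -1.000e-01  1.796e+02] F [ 0.1 -0.3 -0.5] w 0.0397
delta tool cm [-2.22 10.48  0.23]
tool-frame rel catch pivot mm [77.  13.5] Ftool [-0.05 -0.33]
```

View pics/s10.png

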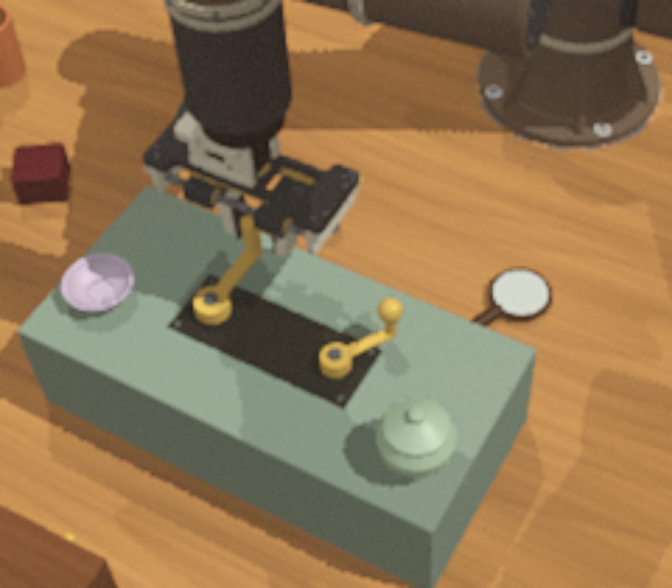

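Call:
servo_tool:
  steps:
    - [4.0, -0.09, 0.38, 0, 2.9]
    - [4.0, -0.09, 0.38, 0, 2.9]
    - [4.0, -0.09, 0.38, 0, 2.9]
    - [4.0, -0.09, 0.38, 0, 2.9]
    - [4.0, -0.09, 0.38, 0, 2.9]
    - [4.0, -0.09, 0.38, 0, 2.9]
    - [4.0, -0.09, 0.38, 0, 2.9]
    - [4.0, 0, 0, 0, 0]

```text
time_s: 19.08
tcp_pos: [0.5323, -0.1065, 0.167]
eef_rot: [-179.9, -0.1, 159.3]
contact_force: [-2.3, -1.2, -0.3]
gripper_width: 0.04
```

Call:
servo_tool:
  steps:
    - [4.0, -0.05, 0.2, 0, 1.5]
    - [4.0, -0.05, 0.2, 0, 1.5]
    - [4.0, 0, 0, 0, 0]

```text
time_s: 19.45
tcp_pos: [0.5358, -0.103, 0.1673]
eef_rot: [-180.0, -0.0, 156.2]
contact_force: [-2.9, -1.8, -1.6]
gripper_width: 0.04
```

```bash
python3 look.py s11
```

```text
t 19.45 tcp [ 0.5358 -0.103   0.1673] rot [-180.    -0.   156.2] F [-2.9 -1.8 -1.6] w 0.04
delta tool cm [2.18 7.39 0.23]
tool-frame rel catch pivot mm [75.4 13. ] Ftool [ 1.99 -2.79]
```

View pics/s11.png

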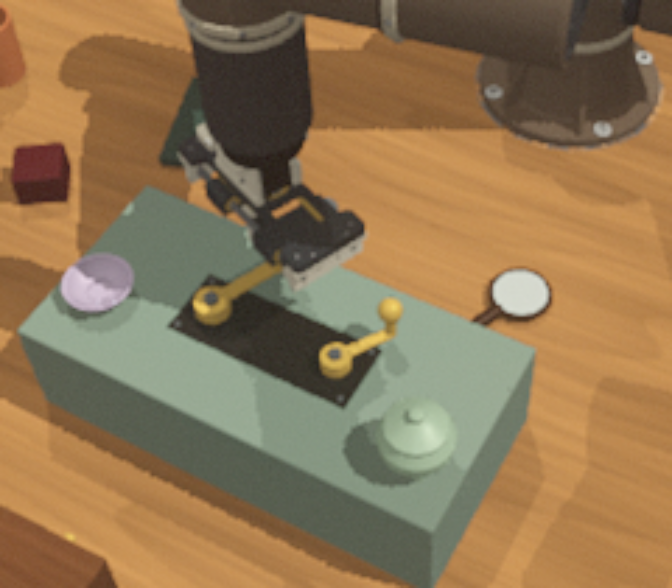

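Call:
servo_tool:
  steps:
    - [4.0, -0.03, 0.2, 0, 1.5]
    - [4.0, -0.03, 0.2, 0, 1.5]
    - [4.0, 0, 0, 0, 0]

```text
time_s: 19.88
tcp_pos: [0.5385, -0.0994, 0.1676]
eef_rot: [180.0, 0.0, 153.2]
contact_force: [-2.4, -0.4, -0.9]
gripper_width: 0.0404
```

Call:
servo_tool:
  steps:
    - [4.0, -0.03, 0.2, 0, 1.5]
    - [4.0, 0, 0, 0, 0]

```text
time_s: 20.12
tcp_pos: [0.5397, -0.0978, 0.1677]
eef_rot: [180.0, 0.0, 151.7]
contact_force: [-1.0, -1.6, -1.8]
gripper_width: 0.0401
```

Call:
servo_tool:
  steps:
    - [4.0, -0.03, 0.2, 0, 1.5]
    - [4.0, 0, 0, 0, 0]

```text
time_s: 20.38
tcp_pos: [0.5409, -0.0963, 0.1677]
eef_rot: [180.0, 0.0, 150.2]
contact_force: [-0.7, -2.1, -1.1]
gripper_width: 0.0401
```

Call:
servo_tool:
  steps:
    - [4.0, -0.02, 0.15, 0, 1]
    - [4.0, 0, 0, 0, 0]

```text
time_s: 20.62
tcp_pos: [0.5418, -0.0952, 0.1677]
eef_rot: [180.0, 0.0, 149.2]
contact_force: [-0.6, -3.0, -1.4]
gripper_width: 0.0399
```

Call:
servo_tool:
  steps:
    - [4.0, -0.02, 0.15, 0, 1]
    - [4.0, 0, 0, 0, 0]

```text
time_s: 20.88
tcp_pos: [0.5421, -0.0951, 0.1677]
eef_rot: [-179.9, 0.0, 148.2]
contact_force: [-0.2, -7.6, -0.4]
gripper_width: 0.0401
```

Call:
servo_tool:
  steps:
    - [4.0, -0.02, 0.15, 0, 1]
    - [4.0, 0, 0, 0, 0]

```text
time_s: 21.12
tcp_pos: [0.5424, -0.0951, 0.1676]
eef_rot: [-179.8, -0.0, 147.2]
contact_force: [-1.6, -14.1, -1.2]
gripper_width: 0.04
```

Call:
servo_tool:
  steps:
    - [4.0, -0.02, 0.15, 0, 1]
    - [4.0, 0, 0, 0, 0]

```text
time_s: 21.38
tcp_pos: [0.5427, -0.0952, 0.1675]
eef_rot: [-179.6, -0.0, 146.2]
contact_force: [-2.3, -20.6, -2.1]
gripper_width: 0.0402
```

The bolt is at its end stop. I'll back off, lift and check.

Call:
servo_tool:
  steps:
    - [4.0, 0, -0.5, 0, 0]
    - [4.0, 0, -0.5, 0, 0]
    - [4.0, 0, -0.4, 0, 0]
    - [4.0, 0, 0, 0, 0]
    - [4.0, 0, 0, -2, 0]
    - [4.0, 0, 0, -3, 0]
    - [4.0, 0, 0, -3, 0]
    - [4.0, 0, 0, -3, 0]

```text
time_s: 22.38
tcp_pos: [0.5366, -0.103, 0.2786]
eef_rot: [180.0, 0.0, 146.3]
contact_force: [0.1, 0.4, -0.0]
gripper_width: 0.0398
```

Call:
servo_tool:
  steps:
    - [4.0, 4, -4, 0, 0]
    - [4.0, 4, -4, 0, 0]
    - [4.0, 4, -4, 0, 0]
    - [4.0, 0, -4, 0, 0]
    - [4.0, 0, -4, 0, 0]
    - [4.0, 0, 0, 0, 0]

```text
time_s: 23.12
tcp_pos: [0.3245, -0.204, 0.2779]
eef_rot: [180.0, 0.1, 146.1]
contact_force: [0.5, 0.9, 0.2]
gripper_width: 0.04
```

```bash
python3 look.py s12; python3 -c "
from h import *
a=r.capture('top');cv2.imwrite('pics/t12.png',a[:,:,::-1]);s=r.get_state();print(s['time_s'],s['contact_force'])"
```

```text
t 23.12 tcp [ 0.3245 -0.204   0.2779] rot [1.800e+02 1.000e-01 1.461e+02] F [0.5 0.9 0.2] w 0.04
delta tool cm [-8.45 27.06 11.29]
tool-frame rel catch pivot mm [ 195.5 -202.1] Ftool [0.12 1.04]
23.225 [ 0.46262563 -0.23599033  0.35436132]
```

View pics/s12.png

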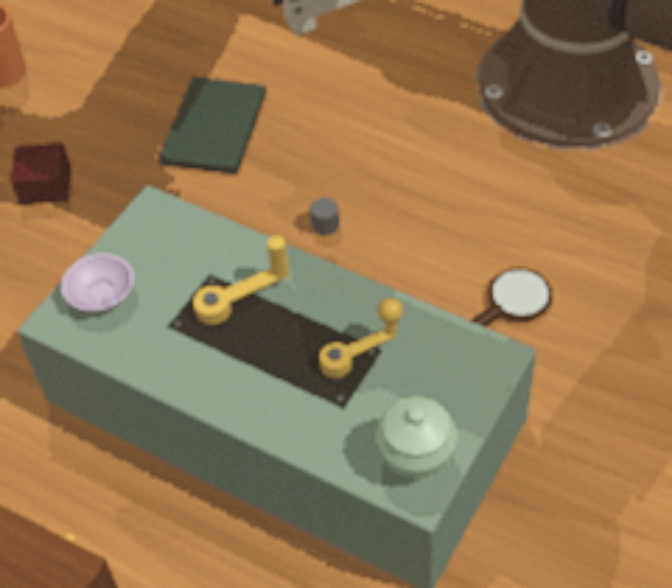

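View pics/t12.png

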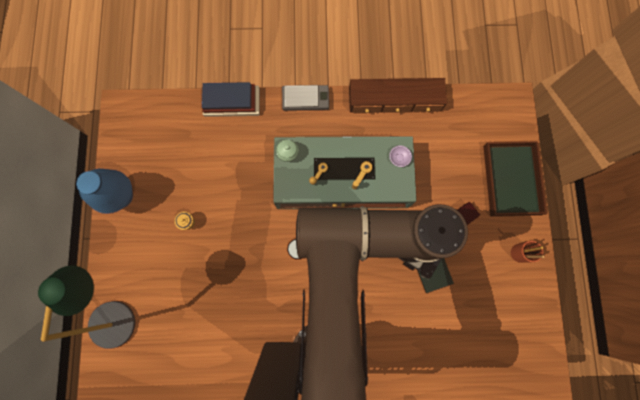

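```bash
python3 -c "
from go import *
print('obs scene',275+0*1 if 0 else (175+277/2.8,100+242/2.8))
for b in(.9,.95,1,1.05,1.1):
  p=[*pt(BOL,.075,b-.5),.190]; print(b,proj('scene',p),proj('top',p))
im=r.capture('top');cv2.imwrite('pics/t13.png',cv2.resize(im[150:200,300:390,::-1],None,fx=8,fy=8,interpolation=cv2.INTER_CUBIC))"
```

```text
obs scene (273.92857142857144, 186.42857142857144)
0.9 [[271.02905193 183.03520853]] [[358.9625939 184.6477256]]
0.95 [[271.7928699  183.86810496]] [[357.84611612 184.16867804]]
1 [[272.50079146 184.73511756]] [[356.75494713 183.6363829 ]]
1.05 [[273.15088158 185.63438508]] [[355.69188026 183.05224326]]
1.1 [[273.74131326 186.56395559]] [[354.6596308  182.41779765]]
```

View pics/t13.png

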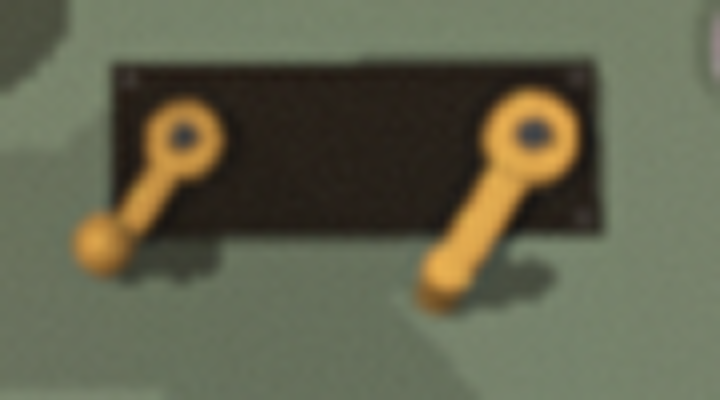

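The post top is at about (355.7, 183.2) in the top view, which matches a bolt angle of 1.05 rad. The catch knob is home at about (312.8, 180.5). Handing in.

```bash
python3 -c "
from plant import r
s=r.get_state();print(s['qd'].round(3),s['contact_force'].round(2));print(r.close_job())"
```

```text
[ 0.896  0.482  0.064  0.08  -0.046  0.066] [-0.42 -0.28  0.02]
the job is handed in; nothing more can be done
None
```

Both levers are locked and the job is handed in at about 23 s. No verdict was reported.

- **Catch:** I swung it clockwise with the fingers straddling the ball. The push stayed near 3 N until about 1.2 rad, then rose to 12.7 N with almost no further travel, so I took that as home. The steepness did not match the text: it felt stiffer than the roughly 5 N per mm given. The pictures showed nothing else touching the arm or the lever.
- **Bolt:** It moved freely past 0.1 rad at about 2–3 N, which confirmed the catch was home. I swung it to its end stop, where the push peaked at about 21 N. That was at the end stop, not against the catch, so it was not forcing a blocked bolt.
- **Last checks:** In the top view the bolt post matches 1.05 rad. The scene view reads about 1.1, roughly 1 pixel off. The catch stayed at its home position.
- **Other things:** The arm was clear with contact force near zero. By eye, the things around the cupboard looked unmoved, though in the last top view the arm partly covered the notebook, ring box, magnifier and loupe. I did not measure their positions again. The arm was still settling slightly at hand-in, at under 1 degree/s and away from everything.

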